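Free the grit tray of the glass grinder with the pin

ROBOT

A 6-joint arm with a two-finger parallel gripper is mounted at the origin on the work surface. World frame = base frame: x ahead of the robot, y to its left, z up, the work surface at z = 0. Lengths are in m, angles in rad, forces in N, time in s.
With the tool pointing down it reaches from about 0.275 to 1 m from the base axis. Payload 8.4 kg.
Tool frame: the origin (TCP) lies midway between the tips of the shut fingers; the grasp point (between the pads) lies 19 mm behind it (env.hold_point_z is the distance from the TCP to the grasp point, in m); z points along the fingers, y is the line along which they close (so a half turn about z gives the same grasp; the last joint's range is limited). The gripper opens to 85 mm and grips with 20 to 120 N. Pads are 22 mm wide; open, the fingers measure 114 mm over their backs; the gripper's body (76 mm by 85 mm) begins 54 mm behind the grasp point. The pads swing forward as they close: fully open they stand 13 mm farther back than shut.
Start: joints at [-1.249, 0.353, 1.633, -0, 1.155, -0.002], TCP at [0.199, -0.593, 0.231] pointing down, gripper open.
Joint ranges: [-2.63, 2.63], [-0.92, 2.1], [0.06, 2.66], [-1.3, 4.44], [0, 2.69], [-3.02, 3.02]. Speed limits (rad/s): [2.22, 2.22, 2.79, 3.14, 3.14, 3.14].

INTERFACE

Orientations are given as a 3x3 rotation matrix whose columns are the frame's x, y, z axes.
In Python, from bench import env, ungrasp, clamp, inverse_kinematics, eyes, workorder, spotter, get_t, get_joint_pos, get_qvel, get_joint_torque, get_eef_pos, get_ee_rot, get_wrist_force, get_moment, get_opening, get_gripper_force gives the robot as it stands. The module is installed in compiled form; this text tells all that it offers. Calls block until the motion is done:
- env.move_pose(position, orientation): joint-space move of the TCP to a pose.
- env.servo_line(position, rot=None, feed=0.15, until_force=None): straight line of the TCP; rot=None keeps the orientation; feed is the mean speed in m/s. With until_force (N) it stops when the force on the tool has changed by that much, and returns True; else False.
- env.move_j(angles): joint-space move.
- ungrasp() and clamp(): open the fingers fully, or close them until they stop; the grip force is fixed at half the most.
- env.pause(seconds).
- inverse_kinematics(position, orientation): joint angles nearest the present ones, or None.
- eyes.read_camera(name): name is "side" or "top"; returns a dict with "pixels" (384x512x3 uint8, red, green, blue), "z_map" (384x512 float32, m along the optical axis (not along the pixel's ray), 0 where there is no reading), "fovy" (degrees; the focal length in pixels is half the picture's height over the tangent of half this angle, whatever the lens; pixels are square), "cx", "cy" (the principal point, pixels), "k1" (the pictures are not rectified: a ray, as slopes to the right and down, at radius r is drawn at 1 + k1 r^2 times it, then the intrinsics apply), "camera_from_world" (4x4, takes a point from world to camera coordinates). Camera axes: x right, y up, looking along -z (the intrinsics and any distortion apply to the point x, -y, -z); pixel columns grow to the right and rows downward; lengths in m; the calibration is good to about 2 mm. A picture is of the moment at which its call begins.
A pose or a line that the arm cannot do raises env.MotionError and nothing moves.
- workorder.hand_in(): hands the job in; it is judged then, once.
Trained networks look in a picture, given as the dict that the camera call returned (one of the last four; its "shot" number tells which), for a name from the list of things; names that differ only in an ending like _2 or _b are one class to them, and where a whole thing is asked for, a point or a joint stands for the part that bears it (a point fixed in the world has none). Each returns a list of dicts, best first, with "score" (0 to 1); they miss things now and then, are a little off and sometimes report something else, mostly with a low value. They report only what shows in the picture. A call takes as long as a camera call. They do not tell look-alikes from the thing itself.
- spotter.outline_of(picture, label): "mask" (384x512 bool, what is visible of it) and "extent" ([centre column, centre row, width, height] in pixels, round what is visible of it).
Readings, each from a call of its own:
- get_t(): time.
- get_joint_pos(): joint angles.
- get_qvel(): joint speeds.
- get_joint_torque(): joint torques, N m.
- get_eef_pos(): TCP position.
- get_ee_rot(): TCP orientation.
- get_wrist_force(): force on the tool from outside, world axes, zero at the start.
- get_moment(): the same for the moment, N m.
- get_opening(): finger opening in m.
- get_gripper_force(): force on a finger pad.
Only numpy, scipy, OpenCV 4.12 (cv2) and the standard library are available. Lean on these libraries where they do the work, as an engineer would, in place of code of your own. Each camera call takes 0.05 s, during which the arm holds its last target. There are 200 camera calls.

TASK

Take the pin tool out of the stand, push its pin down into the small well on the grinder's grit tray so that the sunken release button is held down, and with the pin still in there push the tray out of the front of the grinder until it is fully out, without forcing anything. Then put the pin tool back upright in the hole of the stand it came from. Leave everything else where it lies.

Things in the scene. Friction and masses are not known exactly. Their poses are not given: they have to be found in the camera images.
- grinder: glass grinder fixed to the table: grey plastic housing 55 mm high. Origin on the table; z up; its own -x axis points to its front, where the tray comes out. It spans x -110 to +130 mm, y -90 to +90 mm. On its rear (x over 55 mm) stand a grinding bit (83 mm above the table) and a clear splash screen (130 mm). The front holds the aluminium grit tray in a channel open above
- tray (a joint): travel of the grit tray out of the grinder, along the grinder's own -x axis, in m: 0 fully in, 0.078 fully out at its end stop. Latched: it slides only while the button in the well is down by 5.5 mm or more; teeth catch it again every 20 mm if the button comes up on the way, and when fully out. Sliding friction about 3 N
- tray_front (a point): middle of the top edge of the tray's front end, 53 mm above the table; moves with the tray. The tray is 130 mm long, 64 mm wide: its front half is an open basket of grit, its rear half a flat plate with one round well, 85 mm behind this point
- well (a point): centre of the mouth of the round upright well in the tray's plate, 53 mm above the table; moves with the tray. 14 mm wide; plate 12 mm thick. In it is a sprung steel button 11 mm wide, its top 4 to 10 mm below the mouth (varies, unknown: feel it); it goes 8 mm down to a hard stop: 2 N to start, 6 N at the stop. A pin on the button also bears sideways on the well's wall and so can push the tray
- pick: pin tool, 138 mm long, 0.09 kg: round steel pin 8 mm thick, 55 mm long, round tip; then a 28 mm wide collar, 6 mm thick; then a dark wooden square handle 22 x 22 x 77 mm (61 to 138 mm above the tip). Origin at the pin's tip; z from tip to handle; x and y square to the handle's faces. Starts upright in a hole of the stand, its collar resting on the stand's top
- stand: wooden tool stand, fixed: 70 x 150 x 70 mm block, long side along its y. Origin on the table under its centre. Two holes 17 mm wide, 62 mm deep, at y +38 and -38 mm; one holds the pick, the other the cutter, either way round
- cutter: the glass cutter in the other hole of the stand: round green plastic handle 19 mm thick and 75 mm long over a 28 mm collar, 12 mm thick blunt brass shank; origin at the shank's lower end; leave alone
- glass_piece: green glass piece 60 x 45 x 5 mm lying on the grinder's rear top; origin under its centre; leave alone
- glass_offcut: blue glass strip 110 x 28 x 5 mm on the mat; origin under its centre; leave alone
- marker: black pen, 12 mm thick, 130 mm long, lying on the mat; leave alone
- pliers: pliers 170 mm long, 16 mm high, green handles, lying on the mat; leave alone
There are look-alikes about, which are no part of the job. Leave any orange or purple look-alike of the pick alone.

How it is judged:
On the way, in this order (a step that is already met when the one before it is completed fails the run):
1. the tray is on its way out (over 14 mm) while the pick bears on it (value of joint tray above 0.014 m and contact force between pick and grinder above 1 N), for 0.05 s.
2. the tray is fully out (over 72 mm) (value of joint tray above 0.072 m), for 0.1 s.
At the end, for the whole second after the job is handed in: the tray is out by more than 72 mm of its 78 mm, and the pick stands at rest, upright within 0.15 rad, in the hole it came from, its tip within 15 mm of where it began (value of joint tray above 0.072 m and distance of pick from where it was at the start of the episode below 0.015 m and angle between pick's own z axis and vertical below 0.15 rad and linear speed of pick below 0.02 m/s); the robot touches nothing.
It fails at once if the pick is forced against the grinder with more than 45 N (contact force between pick and grinder above 45 N).
It fails at once if another loose thing (cutter, glass, marker, pliers) is moved by more than 30 mm (distance of any of cutter, glass_piece, glass_offcut, marker, pliers from where it was at the start of the episode above 0.03 m).
It also fails if it takes over 58 s, if anything falls off the work surface, if the arm or the gripper's body presses on something with over 40 N, if the wrist force passes 120 N, or if a joint passes its speed limit or range.

## Working session

There is one attempt and no reset: what is moved stays moved. The work goes in short steps, each a Python script; the robot and the scene stay as the last script left them, time stands still between calls to the robot, and variables do not carry over. Pictures are saved under pics/ and viewed, at most 10 in all, crops included, and the job is handed in when it is done.

```bash
mkdir -p pics; cat > h.py <<'E'
import numpy as np, cv2
from bench import *
def cal(p):
    h,w=p["z_map"].shape; f=h/2/np.tan(np.radians(p["fovy"])/2); return f,p["cx"],p["cy"],p["k1"],np.array(p["camera_from_world"])
def unproj(p,u,v,z=None):
    """pixels -> world; z: depth (default z_map)"""
    f,cx,cy,k1,T=cal(p); u=np.asarray(u);v=np.asarray(v)
    d=p["z_map"][v.astype(int),u.astype(int)] if z is None else z
    xd=(u-cx)/f; yd=(v-cy)/f; x,y=xd.copy(),yd.copy()
    for _ in range(8):
        s=1+k1*(x*x+y*y); x=xd/s;y=yd/s
    P=np.stack([x*d,-y*d,-d,np.ones_like(x*d)],-1)
    return (P@np.linalg.inv(T).T)[...,:3]
def cloud(p):
    v,u=np.mgrid[0:384,0:512]; return unproj(p,u.astype(float),v.astype(float))
def proj(p,P):
    f,cx,cy,k1,T=cal(p); c=np.append(P,1)@T.T; x=c[0]/-c[2];y=-c[1]/-c[2]; s=1+k1*(x*x+y*y); return f*x*s+cx,f*y*s+cy
def save(p,name,box=None,scale=1):
    im=p["pixels"][:,:,::-1]
    if box: im=im[box[1]:box[3],box[0]:box[2]]
    cv2.imwrite("pics/"+name,cv2.resize(im,None,fx=scale,fy=scale,interpolation=cv2.INTER_CUBIC))
E
python3 - <<'E'
from h import *
ps=[]
for n in("top","side"):
    p=eyes.read_camera(n); ps.append(p["pixels"]); C=cloud(p)
    print(n,"cam",np.linalg.inv(p["camera_from_world"])[:3,3].round(3))
    for l in("pick","stand","cutter","grinder","tray","well","tray_front"):
        for r in spotter.outline_of(p,l)[:3]:
            m=r["mask"]&(p["z_map"]>0)
            print(l,round(r["score"],2),np.round(r["extent"]).tolist(),np.median(C[m],0).round(3) if m.any() else None,C[m][:,2].max().round(3) if m.any() else None)
    save(p,n+"0.png",scale=1.5)
    np.savez(n+"0.npz",**{k:v for k,v in p.items()})
print(get_t())
E
```

```text
top cam [ 0.309 -0.008  1.318]
pick 0.52 [333.0, 170.0, 11.0, 11.0] [ 0.57  -0.21   0.141] 0.157
pick 0.43 [333.0, 201.0, 12.0, 16.0] [ 0.487 -0.2    0.134] 0.142
stand 0.6 [346.0, 175.0, 59.0, 36.0] [ 0.569 -0.247  0.07 ] 0.153
stand 0.46 [189.0, 171.0, 26.0, 52.0] [0.591 0.227 0.05 ] 0.061
cutter 0.64 [361.0, 171.0, 14.0, 10.0] [ 0.576 -0.284  0.106] 0.153
grinder 0.59 [188.0, 151.0, 58.0, 91.0] [0.641 0.236 0.055] 0.136
tray 0.56 [188.0, 172.0, 27.0, 52.0] [0.59  0.227 0.05 ] 0.061
tray 0.39 [336.0, 171.0, 10.0, 10.0] [ 0.57  -0.21   0.143] 0.157
well 0.66 [191.0, 173.0, 28.0, 48.0] [0.589 0.228 0.05 ] 0.061
tray_front 0.57 [190.0, 172.0, 23.0, 44.0] [0.588 0.228 0.05 ] 0.061
side cam [ 0.443 -0.861  0.845]
pick 0.73 [293.0, 243.0, 12.0, 28.0] [ 0.574 -0.223  0.122] 0.156
pick 0.68 [257.0, 252.0, 12.0, 39.0] [ 0.489 -0.21   0.101] 0.14
pick 0.53 [255.0, 223.0, 8.0, 23.0] [ 0.487 -0.144  0.117] 0.14
stand 0.7 [276.0, 160.0, 41.0, 11.0] [0.586 0.239 0.052] 0.058
stand 0.6 [299.0, 274.0, 41.0, 65.0] [ 0.572 -0.292  0.069] 0.149
stand 0.52 [211.0, 144.0, 25.0, 27.0] [0.344 0.384 0.014] 0.021
cutter 0.54 [298.0, 268.0, 16.0, 30.0] [ 0.581 -0.294  0.104] 0.152
grinder 0.8 [295.0, 154.0, 82.0, 58.0] [0.647 0.199 0.054] 0.132
tray 0.86 [278.0, 161.0, 35.0, 18.0] [0.586 0.239 0.052] 0.058
tray 0.24 [292.0, 245.0, 11.0, 27.0] [ 0.574 -0.223  0.122] 0.156
well 0.96 [277.0, 159.0, 41.0, 14.0] [0.587 0.241 0.051] 0.058
tray_front 0.65 [277.0, 161.0, 41.0, 18.0] [0.586 0.24  0.051] 0.058
0.8
```

View pics/top0.png

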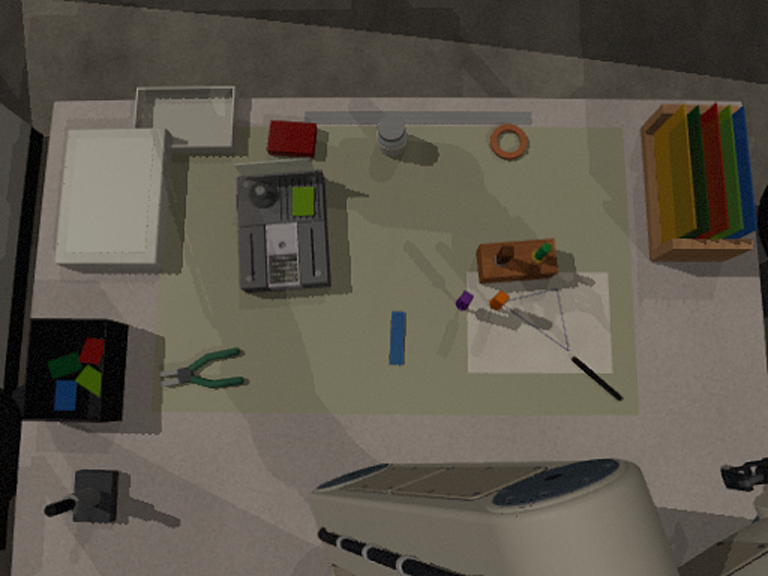

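View pics/side0.png

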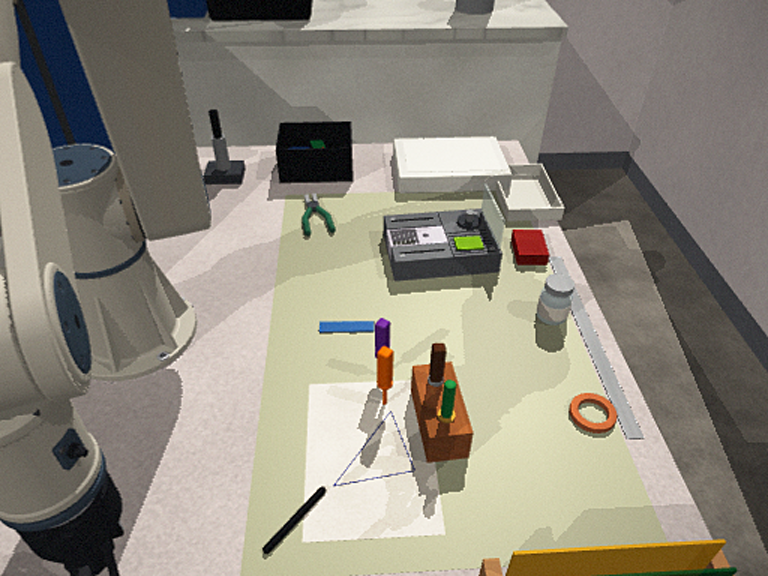

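The dark-brown handle in the stand (top 335,169) is the candidate for the pick. Its look-alikes are orange (top 333,200) and purple (top 310,200), and the green cutter is at (361,168). I choose the dark wooden one standing in the stand and will check it in a crop.

```bash
python3 - <<'E'
from h import *
ims=[]
for n,b1,b2 in(("top",(305,145,385,215),(150,100,230,200)),("side",(240,215,330,315),(245,125,345,195))):
    p=dict(np.load(n+"0.npz")); C=cloud(p); Z=C[...,2]
    def rect(lo,hi,x0,x1,y0,y1,t):
        m=(Z>lo)&(Z<hi)&(C[...,0]>x0)&(C[...,0]<x1)&(C[...,1]>y0)&(C[...,1]<y1)
        m=cv2.morphologyEx(m.astype(np.uint8),cv2.MORPH_OPEN,np.ones((2,2)))>0
        P=C[m]; r=cv2.minAreaRect((P[:,:2]*1000).astype(np.float32)); print(n,t,m.sum(),np.round(r[0],1),np.round(r[1],1),round(r[2],2),"z",np.median(P[:,2]).round(4))
    rect(.062,.078,.5,.68,-.36,-.12,"stand")
    rect(.045,.066,.45,.8,.08,.4,"grinder")
    rect(.145,.165,.5,.68,-.25,-.17,"picktop")
    rect(.10,.15,.5,.68,-.25,-.17,"pickhandle")
    rect(.145,.165,.5,.68,-.34,-.25,"cuttertop")
    for b in(b1,b2):
        ims.append(cv2.resize(p["pixels"][b[1]:b[3],b[0]:b[2],::-1],(400,int(400*(b[3]-b[1])/(b[2]-b[0]))),interpolation=cv2.INTER_CUBIC)[:300])
ims=[cv2.copyMakeBorder(i,0,300-i.shape[0],0,0,cv2.BORDER_CONSTANT) for i in ims]
cv2.imwrite("pics/crop.png",np.vstack([np.hstack(ims[:2]),np.hstack(ims[2:])]))
E
```

```text
top stand 917 [ 501.8 -150.8] [135.4 459.3] 37.08 z 0.0704
top grinder 3938 [518.2 190.1] [524.4 239.3] 19.01 z 0.0552
top picktop 57 [ 579.1 -225.4] [21.3 45.1] 30.75 z 0.1524
top pickhandle 38 [ 571.8 -219.2] [33.1 13.8] 89.16 z 0.1222
top cuttertop 29 [ 586.3 -298.9] [12.4 40.2] 38.22 z 0.1485
side stand 1125 [ 551.7 -492.4] [761.2 108.7] 81.65 z 0.0701
side grinder 2155 [ 621.3 -270.8] [1202.4  275.3] 86.05 z 0.0551
side picktop 73 [ 593.8 -146.6] [164.6  20.8] 76.12 z 0.1516
side pickhandle 137 [ 559.9 -155.5] [139.3 104.3] 84.71 z 0.119
side cuttertop 48 [ 598.1 -261.6] [77.7 14.9] 62.82 z 0.1486
```

View pics/crop.png

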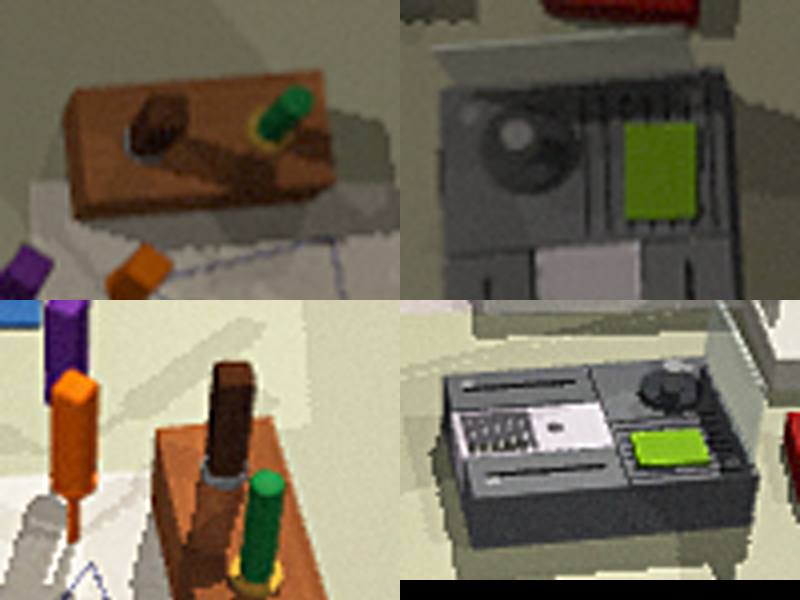

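Crops: the dark wooden handle with grey collar stands in the stand's left hole, next to the green cutter. The orange and purple look-alikes are outside the stand. The well is a small dark disc on the light tray plate. Next I'll fit the faces robustly.

```bash
python3 - <<'E'
from h import *
for n in("top","side"):
    p=dict(np.load(n+"0.npz")); C=cloud(p); Z=C[...,2]; f=cal(p)[0]; print(n,"f",f)
    def comp(m,seed):
        k,L=cv2.connectedComponents(m.astype(np.uint8),connectivity=4); s=np.array(seed)
        v,u=np.nonzero(m); i=np.argmin((u-s[0])**2+(v-s[1])**2); return L==L[v[i],u[i]]
    def rect(zc,tol,seed,t):
        m=comp(abs(Z-zc)<tol,seed); P=C[m]; r=cv2.minAreaRect((P[:,:2]*1000).astype(np.float32))
        print(t,m.sum(),np.round(r[0],1),np.round(r[1],1),round(r[2],2),"z",np.median(P[:,2]).round(4),"mean",P.mean(0).round(4))
    s=dict(top=((330,185),(210,160),(335,168),(362,167)),side=((300,295),(300,170),(292,233),(299,258)))[n]
    rect(.07,.004,s[0],"stand"); rect(.055,.004,s[1],"grinder")
    rect(.153,.006,s[2],"pick"); rect(.148,.006,s[3],"cutter")
    # tray: light pixels at the grinder ; well: dark blob in light plate
    g=p["pixels"].astype(float).mean(2); sat=np.ptp(p["pixels"].astype(int),2)
    inr=(abs(Z-.053)<.012)&(C[...,0]>.5)&(C[...,0]<.75)&(C[...,1]>.15)&(C[...,1]<.32)
    m=comp(inr&(g>110)&(sat<30),(193,155) if n=="top" else (285,155))
    P=C[m];r=cv2.minAreaRect((P[:,:2]*1000).astype(np.float32));print("plate",m.sum(),np.round(r[0],1),np.round(r[1],1),round(r[2],2))
    c=(188,163) if n=="top" else (284,157)
    v,u=np.mgrid[c[1]-6:c[1]+7,c[0]-6:c[0]+7]
    print(g[c[1]-6:c[1]+7,c[0]-6:c[0]+7].astype(int))
E
```

```text
top f 426.03784466505607
stand 772 [ 580.  -249.5] [ 70.  149.2] 4.36 z 0.0704 mean [ 0.5784 -0.2474  0.0703]
grinder 2966 [643.3 231.2] [237.4 181.1] 4.85 z 0.055 mean [0.6403 0.2308 0.055 ]
pick 53 [ 575.4 -214.2] [22.1 19.3] 81.8 z 0.153 mean [ 0.5747 -0.2142  0.153 ]
cutter 30 [ 580.6 -286.4] [14.6 13.8] 70.4 z 0.1498 mean [ 0.5803 -0.2861  0.1492]
plate 343 [622.  229.3] [64.5 62.9] 5.07
[[122 121 122 123 120 120 119 121 119 120 121 118 120]
 [121 121 122 120 120 121 119 122 120 122 120 120 120]
 [121 121 120 120 120 119 120 119 118 119 121 117 117]
 [119 122 120 119 120 113 108 117 119 120 118 119 119]
 [121 118 120 119 106  85  74  92 116 119 117 117 116]
 [118 120 124 107  73  60  76  68 102 120 121 120 119]
 [118 121 121 102  64  57  93  83  97 118 120 122 120]
 [116 119 122 116  68  68  84  94 109 121 121 121 122]
 [110 119 120 122 104  91 102 109 118 121 117 120 120]
 [108 120 120 119 119 113 115 119 118 117 119 118 118]
 [107 115 119 121 118 120 117 120 115 118 119 119 117]
 [109 108 121 122 120 121 120 113 114 114 106 107 105]
 [ 95  90  99 102  98  96  97  90  86  86  8
[... 430 characters left out ...]
46 144 141 146 187 219 229 236 233 232]
 [229 227 226 229 223 223 223 220 217 222 238 235 233]
 [213 210 211 216 215 215 217 234 230 233 229 229 231]
 [220 209 213 236 233 234 234 231 229 230 230 229 230]
 [242 231 231 230 207 190 220 231 232 230 230 228 229]
 [214 232 231 207  81  83  88 135 234 227 231 227 228]
 [181 234 231 224 101  92 114 140 226 229 233 227 229]
 [151 237 228 234 239 208 222 238 228 229 232 229 226]
 [120 243 230 229 231 233 233 229 229 225 227 229 229]
 [ 78 180 233 229 229 231 231 231 230 230 231 236 232]
 [ 88 154 238 230 234 237 232 234 234 231 238 250 246]
 [173 185 233 199 204 217 150 164 188 128 163 161 103]
 [111 109 107 128 123 113 118 120 112 116 120 119 129]]
```

```bash
cat >> h.py <<'E'
def R(yaw):
    c,s=np.cos(yaw),np.sin(yaw); y=np.array([c,s,0]); z=np.array([0,0,-1.]); return np.stack([np.cross(y,z),y,z],1)
E
python3 - <<'E'
from h import *
for n,c in(("top",(188,163)),("side",(284,157))):
    p=dict(np.load(n+"0.npz")); g=p["pixels"].astype(float).mean(2)
    v,u=np.mgrid[c[1]-4:c[1]+4,c[0]-4:c[0]+5]; a=g[v,u]; w=np.clip(np.median(a)-15-a,0,25)
    uc,vc=(w*u).sum()/w.sum()+0.0,(w*v).sum()/w.sum()
    # ray at plane z=.053
    A=unproj(p,np.array(uc),np.array(vc),1.0);B=unproj(p,np.array(uc),np.array(vc),.5)
    t=(.053-B[2])/(A[2]-B[2]);print(n,uc,vc,(B+t*(A-B)).round(4))
g=np.array([642.8,230])-10*np.array([.996,.087]); print("geom well",g-25*np.array([.996,.087]))
r=R(np.radians(-4)); x,y=.5755,-.2135
env.move_pose([x,y,.25],r); print(get_t(),get_eef_pos(),get_wrist_force())
env.servo_line([x,y,.091],feed=.12,until_force=8)
print(get_eef_pos(),get_wrist_force())
p=eyes.read_camera("side"); save(p,"s1.png",(220,180,350,320),4)
E
```

```text
top 187.46733167082294 162.6862842892768 [0.61   0.2286 0.053 ]
side 283.2470198675497 156.26953642384103 [0.6082 0.2297 0.053 ]
geom well [607.94  226.955]
2.7333 [ 0.57512211 -0.21440899  0.24993908] [-0.04327763 -0.09471651 -0.87883489]
[ 0.57602771 -0.21368737  0.0917767 ] [ 0.3895921  -0.38949876 -0.25274682]
```

View pics/s1.png

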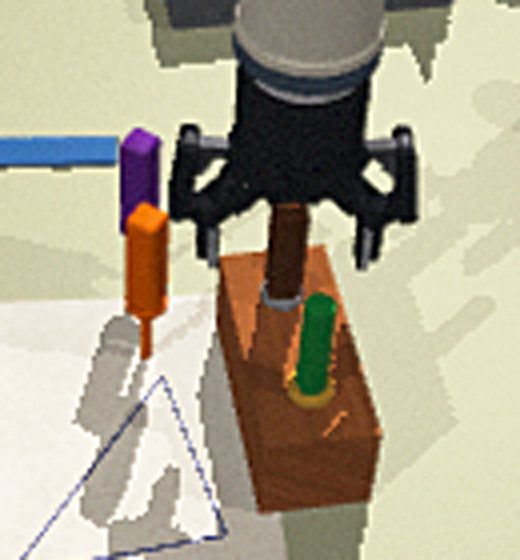

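The open fingers straddle the dark handle (crop ~285,240) and clear the orange tool (145,260) and the cutter. Next: grip, lift and carry the pick to above the well.

```bash
python3 - <<'E'
from h import *
clamp(); g=get_eef_pos(); print("grasp",g,get_opening(),get_gripper_force(),get_wrist_force())
np.save("grasp.npy",g)
r=R(np.radians(-4))
env.servo_line([g[0],g[1],g[2]+.11],feed=.1); print(get_wrist_force(),get_opening())
env.move_pose([.6085,.2285,.2],r); env.servo_line([.6085,.2285,.149],feed=.1)
print(get_eef_pos(),get_t(),get_wrist_force())
env.pause(.3)
p=eyes.read_camera("side"); np.savez("s2.npz",**p); save(p,"s2.png",(235,90,335,190),6)
print("tip proj",proj(p,get_eef_pos()-[0,0,.076]),"below by 20",proj(p,get_eef_pos()-[0,0,.096]))
E
```

```text
grasp [ 0.5756518  -0.21354601  0.09120295] 0.02181105179037153 57.32997179031372 [-1.0293911  -0.21925921  2.90202094]
[-0.34867713  0.1439423  -1.50718792] 0.021496312471946805
[0.60877659 0.22841632 0.14915027] 8.3917 [-0.37932589 -0.22382785 -1.08691346]
tip proj (np.float64(283.75803363927133), np.float64(151.51656207978024)) below by 20 (np.float64(283.4330899948661), np.float64(156.34076770353727))
```

View pics/s2.png

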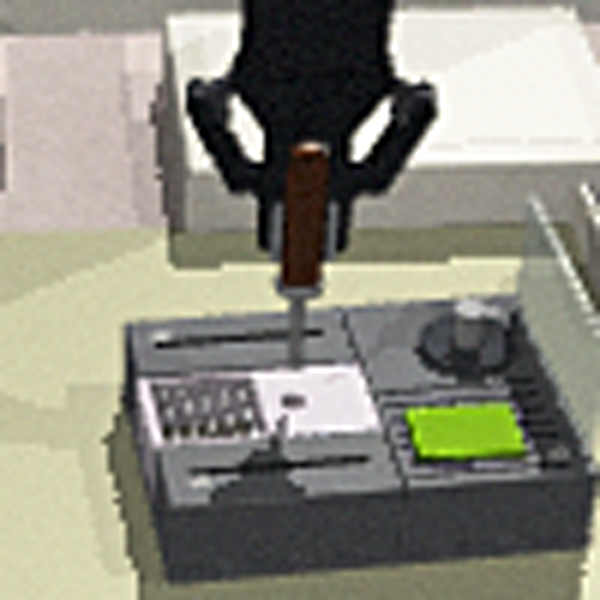

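The pin hangs over the plate: its tip is at crop ~(295,362) and the dark well mouth at ~(293,400). Next I'll check the tilt and tip position from depth.

```bash
python3 - <<'E'
from h import *
def axis(p):
    C=cloud(p); e=get_eef_pos(); tip=e-[0,0,.076]
    hsv=p["pixels"].astype(int); 
    for a,b,nm in((.002,.05,"pin"),(.063,.075,"handlelow"),(.118,.136,"handletop")):
        m=(abs(C[...,0]-tip[0])<.02)&(abs(C[...,1]-tip[1])<.03)&(C[...,2]>tip[2]+a)&(C[...,2]<tip[2]+b)
        v,u=np.nonzero(m); P=C[m]-tip; print(nm,m.sum(),np.median(P,0).round(4),P[:,1].min().round(4))
    # pin: per-row column centroid vs projected axis
    for h in(.01,.02,.03,.04,.075,.1,.13):
        u,v=proj(p,tip+[0,0,h]); print(h,round(u,2),round(v,2),end=" ")
        row=p["pixels"][int(round(v)),int(u)-8:int(u)+9].astype(int).mean(1).astype(int); print(int(u)-8,row)
p=eyes.read_camera("side"); axis(p)
p=eyes.read_camera("top"); np.savez("t2.npz",**p); save(p,"t2.png",(140,100,240,200),6)
E
```

```text
pin 29 [-0.0015 -0.0014  0.0267] -0.0059
handlelow 23 [-0.0006 -0.0095  0.0681] -0.0155
handletop 61 [ 0.0028 -0.0105  0.1267] -0.0188
0.01 283.89 149.11 275 [129 133 130 138 130 128 131 121  80  88 107 127 136 126 128 126 127]
0.02 284.06 146.64 276 [140 139 139 138 139 142 138 102  88 111 138 136 131 134 130 134 128]
0.03 284.23 144.14 276 [133 132 131 131 124 126 127  99  91  94 132 128 130 133 133 123  75]
0.04 284.4 141.62 276 [142 146 132 131 130 120 117  97  87  91 126 121 117 121 128 153  87]
0.075 285.01 132.58 277 [123 125 127 110  78  21  31  36  32  25  29  36 111 116 126 123 123]
0.1 285.45 125.92 277 [146   0  17  67 102  28  29  40  32  32  34  25  29 109  41  20  90]
0.13 286.01 117.7 278 [ 7 18 15 16 19 27 28 25 33 29 35 24 10 15 20 16 24]
```

View pics/t2.png

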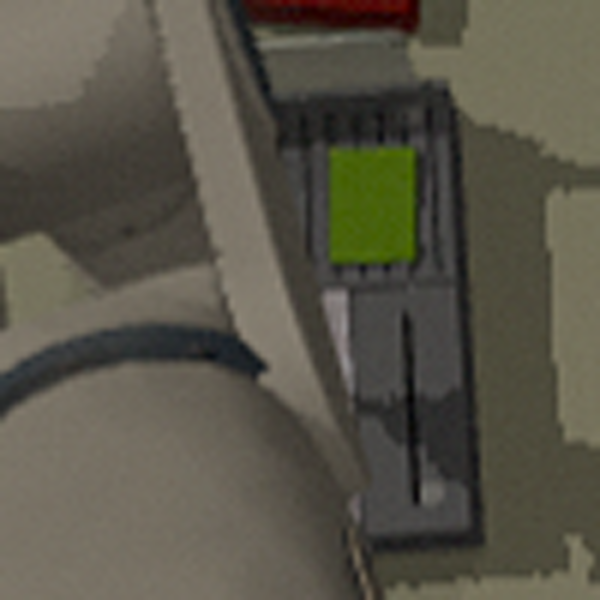

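Top view: the arm hides the tray, so it is no use here. In the side view the pin is upright and within about 2 mm of the well's axis. Next I'll feel downward.

```bash
python3 - <<'E'
from h import *
e=get_eef_pos(); f0=get_wrist_force()
env.servo_line([.6085,.2285,.133],feed=.04)
f0=get_wrist_force()
hit=env.servo_line([.6085,.2285,.112],feed=.01,until_force=1.5)
print(hit,get_eef_pos(),f0,get_wrist_force(),"tip z",get_eef_pos()[2]-.076,get_t())
env.pause(.3); print(get_eef_pos(),get_wrist_force(),get_moment())
E
```

```text
True [0.60840207 0.22845158 0.11949601] [ 0.80349426 -0.8959679  -1.09713342] [0.96902462 0.25370456 0.8629575 ] tip z 0.04349600660336371 10.675
[0.60827141 0.22839226 0.11936608] [0.70778531 0.0227111  2.23850453] [ 0.11779473 -0.29260259 -0.00880463]
```

The tip stopped at z≈43.5 mm, 9.5 mm below the mouth, so it is on the button inside the well. Next I'll press and push.

```bash
python3 - <<'E'
from h import *
e=get_eef_pos()
print(env.servo_line([e[0],e[1],.1126],feed=.02,until_force=10)); env.pause(.2)
b=get_eef_pos(); print(b,get_wrist_force())
d=-np.array([np.cos(np.radians(5)),np.sin(np.radians(5)),0])
for s in(.012,.03,.055,.076):
    t=b+d*s; t[2]=.1126
    h=env.servo_line(t,feed=.03,until_force=14); print(s,h,(get_eef_pos()-b).round(4),get_wrist_force().round(2),get_t())
    if h: break
E
```

```text
False
[0.60829358 0.22842119 0.1126387 ] [0.37722806 0.51464022 4.95939362]
0.012 False [-0.0126 -0.0011 -0.0001] [0.81 0.63 5.27] 12.2083
0.03 False [-0.0304 -0.0026 -0.0002] [0.61 1.32 5.7 ] 12.9583
0.055 False [-0.0552 -0.0048 -0.0002] [0.3  2.07 4.69] 13.9417
0.076 False [-0.0762 -0.0066 -0.0002] [0.67 2.19 4.84] 14.7917
```

```bash
python3 - <<'E'
from h import *
b=get_eef_pos(); d=-np.array([np.cos(np.radians(5)),np.sin(np.radians(5)),0])
t=b+d*.012; t[2]=.1126
h=env.servo_line(t,feed=.01,until_force=10); print(h,(get_eef_pos()-b).round(4),get_wrist_force().round(2),get_t())
p=eyes.read_camera("side"); save(p,"s3.png",(215,90,335,190),6)
E
```

```text
True [-0.0038 -0.0005  0.0006] [ 1.33 -0.47  2.22] 15.5167
```

View pics/s3.png

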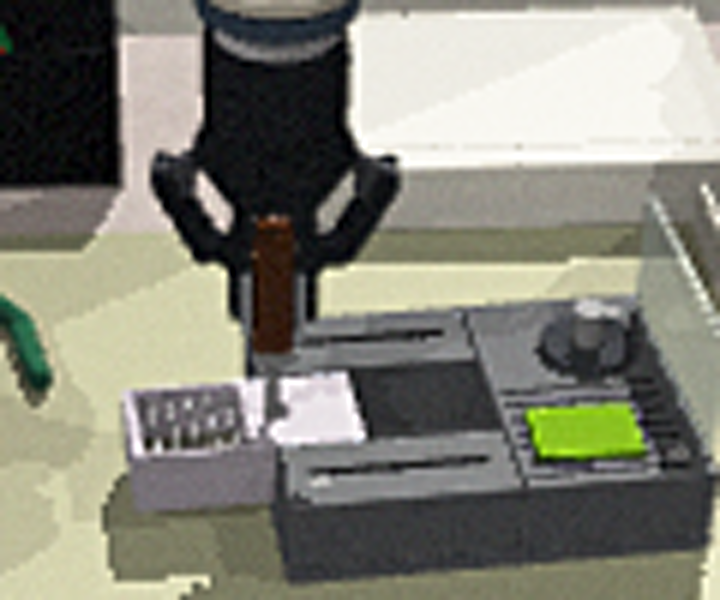

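The tray is well out, with its front at crop ~(125,390), and the force rose at the end stop. Next: lift out and measure the tray from above.

```bash
python3 - <<'E'
from h import *
e=get_eef_pos(); e[0]+=.001
env.servo_line([e[0],e[1],.2],feed=.08); print(get_wrist_force().round(2),get_opening())
p=eyes.read_camera("side"); C=cloud(p); q=dict(np.load("side0.npz")); D=cloud(q)
d=-np.array([np.cos(np.radians(5)),np.sin(np.radians(5))]); n=np.array([-d[1],d[0]])
o=np.array([.6333,.2292])
def front(C,p):
    s=(C[...,:2]-o)@d; l=(C[...,:2]-o)@n
    m=(abs(C[...,2]-.05)<.006)&(abs(l)<.022)&(s>.08)&(s<.25); return np.percentile(s[m],[90,97,99.5]).round(4)
print(front(D,q),front(C,p))
for k in(q,p):
    c=proj(k,np.array([*(o+d*.11),.053])); print(c)
    for r in spotter.outline_of(k,"tray")[:1] if k is p else []: print(r["score"],r["extent"])
# well dark spot expected position when out 78mm
w=np.array([.609,.2288])+d*.078; u,v=np.round(proj(p,np.array([*w,.053]))).astype(int); print(w,u,v)
print(p["pixels"][v-4:v+5,u-9:u+10].mean(2).astype(int))
E
```

```text
[-0.44  0.19 -0.26] 0.021261766278757414
[0.1094 0.1096 0.1098] [0.1825 0.1861 0.1874]
(np.float64(258.74296684154905), np.float64(158.73174618065076))
(np.float64(258.74296684154905), np.float64(158.73174618065076))
0.61 [255.8, 163.1, 38.7, 26.6]
[0.53129681 0.22200185] 261 158
[[129 141 176 240 239 236 238 237 234 234 232 234 234 231 233 232 234 230
  232]
 [112  97 121 243 230 227 229 232 234 232 227 228 228 231 231 229 231 229
  228]
 [113 100 115 213 232 229 229 232 235 232 231 229 228 231 230 232 231 228
  229]
 [101  95  97 186 232 231 230 207 167 162 184 233 234 229 231 229 231 231
  230]
 [120 168 104 185 237 229 223 118  86  91 107 183 233 229 230 229 229 231
  229]
 [123 164  78 122 241 232 225 160 112 114 145 215 233 227 230 228 228 231
  227]
 [121 164  76 113 237 233 230 236 244 241 236 234 228 230 230 232 230 229
  229]
 [ 97  80  90 110 185 232 230 228 232 232 231 227 226 228 228 230 229 230
  232]
 [ 61  64 145 107 181 239 228 227 231 232 234 230 229 234 236 233 234 232
  232]]
```

The tray front moved 77.6 mm and the well sits where full travel puts it. Next: return the pick and look before inserting it.

```bash
python3 - <<'E'
from h import *
g=np.load("grasp.npy"); r=R(np.radians(-4)); e=get_eef_pos()
env.servo_line([e[0],e[1],.24],feed=.1)
env.move_pose([g[0],g[1],.24],r); env.servo_line([g[0],g[1],.165],feed=.1); env.pause(.2)
p=eyes.read_camera("side"); C=cloud(p); e=get_eef_pos(); tip=e-[0,0,.076]
for a,b in((.004,.025),(.025,.05),(.063,.075),(.118,.136)):
    m=(abs(C[...,0]-tip[0])<.02)&(abs(C[...,1]-tip[1])<.03)&(C[...,2]>tip[2]+a)&(C[...,2]<tip[2]+b)
    print(m.sum(),np.median(C[m]-tip,0).round(4))
print(proj(p,tip),get_t()); save(p,"s4.png",(240,170,340,290),5)
E
```

```text
16 [-0.0012 -0.0026  0.0142]
19 [-0.0006 -0.0028  0.0324]
29 [-0.0006 -0.0097  0.0689]
96 [-0.0004 -0.0108  0.1281]
(np.float64(290.9225160807032), np.float64(248.51069043250172)) 20.2083
```

View pics/s4.png

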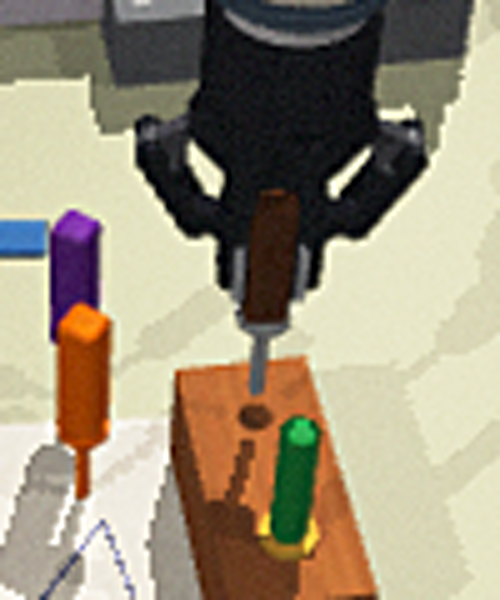

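The pin (tip at crop ~258,392) hangs upright right over the empty hole (256,416). Next: lower it under force guard.

```bash
python3 - <<'E'
from h import *
g=np.load("grasp.npy")
h=env.servo_line([g[0],g[1],.098],feed=.05,until_force=5); print(h,get_eef_pos(),get_wrist_force().round(2))
if not h:
    h=env.servo_line([g[0],g[1],.0895],feed=.01,until_force=3); print(h,get_eef_pos(),get_wrist_force().round(2))
    if get_eef_pos()[2]<.0935:
        ungrasp(); env.pause(.3); print(get_wrist_force().round(2),get_opening())
        env.servo_line([g[0],g[1],.25],feed=.1); env.pause(.3)
        p=eyes.read_camera("side"); save(p,"s5.png",(210,120,340,290),3.5); C=cloud(p)
        m=(abs(C[...,2]-.153)<.004)&(abs(C[...,0]-.575)<.025)&(abs(C[...,1]+.214)<.025); print(m.sum(),C[m].mean(0))
print(get_t())
E
```

```text
False [ 0.57588061 -0.2136281   0.09838467] [-0.09 -0.34 -0.01]
True [ 0.57561222 -0.21348564  0.09120059] [-0.5  -1.12  4.83]
[ 0.15 -0.19 -0.56] 0.08543047914616853
60 [ 0.57420053 -0.21562221  0.15247833]
25.3917
```

View pics/s5.png

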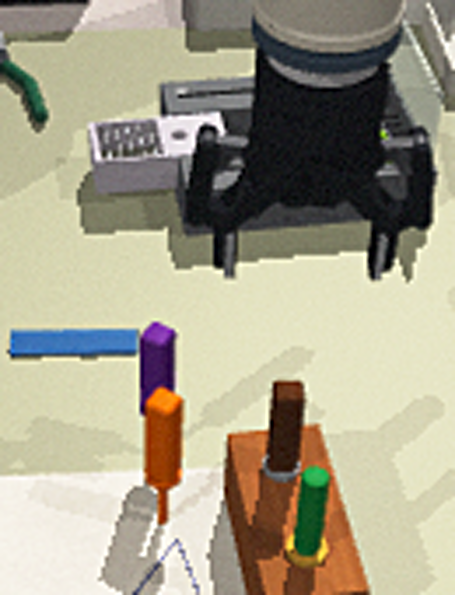

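The pick stands upright in its hole (285,430), the tray is out (150,150), and the gripper is clear of everything.

```bash
python3 -c "
from bench import *
print(workorder.hand_in())"
```

```text
the job is handed in; nothing more can be done
None
```

The tray is out by about 77.6 mm of its 78 mm, the pick is back upright in its own hole with its handle within about 1.5 mm of its start, the gripper is clear, and the job is handed in at about 25 s; the hand-in call gave no verdict.

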